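# Load a bottle crate onto the spill deck

### The job

Take the small adjustable wrench off the spill deck's grating and put it in the white fittings tub. Then slide the wooden bottle crate round to the free half of the deck and push it up the ramp, not lifting it over, until its back edge drops behind the lip and it sits flat on the grating beside the jug, with both its bottles still upright inside. Leave everything else on the bench standing where it is.

Things in the scene. Friction and masses are not known exactly. Their poses are not given: they have to be found in the camera images.
- spill_deck: fixed grey bunded tray with steel grating, entered by an aluminium ramp. Origin: bench level under the entry lip's inner face, mid-width; +x = way in, up the ramp; z up. Lip x -8 to 0, top 34 high. Grating top 22 high (lip stands 12 above it), x 0 to 175, y +-140; side and far walls 8 thick, 34 high. Two places side by side: the jug takes one, the wrench lies in the free one; which varies
- place_1 (a point): centre of the left place (spill deck x 87.5, y +68), on the grating's top; axes as the spill deck
- place_2 (a point): centre of the right place (spill deck x 87.5, y -68), on the grating's top; axes as the spill deck
- ramp_foot (a point): middle of the ramp's lower edge at bench level (spill deck x -126, y 0). The ramp, 296 wide, rises straight from here to the lip's top (x -8, height 34), 16 degrees
- crate: loose open pine crate 140 long (x), 116 wide (y), 60 high, walls 9, floor 8 thick, 0.35 kg (0.7 loaded). Origin: centre of underside; z up. Bottles stand in cells at its +x end, which starts roughly towards the ramp; x -61 to +1 is empty, before a partition 50 high, so the -x end wall (centre x -65.5) can be pinched from above with a finger inside
- bottle_a: loose white plastic bottle, 44 diameter x 90 high, 0.17 kg, in the crate's cell at crate x 34, y +25.5, on the crate's floor (top 98 above the crate's underside). Origin: centre of its underside
- bottle_b: same bottle in the crate's cell at x 34, y -25.5
- wrench: loose small steel adjustable wrench lying flat, 115 long, 0.09 kg. Origin: underside, on the handle's centre line, 16 towards the jaw from the handle's middle (near the centre of mass); +x towards the jaw. Handle 14 wide and 8 thick from x -55 to x +23, head 26 wide and 10 thick from x 21 to 60
- tub: fixed open white plastic tub, 160 (x) x 116 (y) x 55 high, walls 4, rim 3 to 6 wider all round; a few brass fittings up to 22 high lie fixed in its corners. Origin: centre of the underside
- jug: bystander: white 84 diameter x 150 high jug standing on the grating in the taken place. Origin: centre of underside
- cylinder: bystander: loose measuring cylinder, base 60 diameter, tube 26 diameter, rim 34, 167 high, standing on the bench before the ramp, in front of the jug's half. Origin: centre of underside
- wash_bottle: bystander: loose bottle 64 diameter, 150 high, beside the spill deck, on its side away from the robot. Origin: centre of underside
- beaker: bystander: loose glass beaker 66 diameter, 85 high, beside the spill deck, on the robot's side. Origin: centre of underside
- pipette_box: bystander: loose cardboard box 170 (x) x 60 (y) x 35 high, to the right of the crate. Origin: centre of underside
- burner: bystander: loose brass burner, foot 56 diameter, 95 high, beyond the tub. Origin: centre of underside
- tin: bystander: loose metal tin 74 diameter, 60 high, near the robot on the left. Origin: centre of underside

How it is judged (in metres and radians):
On the way, in this order (a step that is already met when the one before it is completed fails the run):
1. the wrench lies in the tub, let go (x of wrench in the frame of tub between -0.075 and 0.075 m and y of wrench in the frame of tub between -0.055 and 0.055 m and z of wrench in the frame of tub between -0.01 and 0.045 m and contact force between the fingers and wrench below 0.1 N and linear speed of wrench below 0.05 m/s), for 0.2 s.
2. the crate rides up the ramp, tilted, resting on it (angle between crate's own z axis and vertical above 0.14 rad and contact force between crate and spill_deck above 0.5 N and x of crate in the frame of spill_deck between -0.19 and -0.01 m), for 0.2 s.
At the end, for the whole second after the job is handed in: the crate sits flat on the grating (within 5 mm in height and 0.04 rad) behind the entry lip, its centre within 22 mm along and 35 mm across of place_1 or place_2 (whichever the jug leaves free), at rest; both bottles stand in the crate within 0.2 rad of upright; the wrench is in the tub (((x of crate in the frame of place_1 between -0.022 and 0.022 m and y of crate in the frame of place_1 between -0.035 and 0.035 m and z of crate in the frame of place_1 between -0.005 and 0.005 m) or (x of crate in the frame of place_2 between -0.022 and 0.022 m and y of crate in the frame of place_2 between -0.035 and 0.035 m and z of crate in the frame of place_2 between -0.005 and 0.005 m)) and angle between crate's own z axis and vertical below 0.04 rad and linear speed of crate below 0.02 m/s and angle between each of bottle_a, bottle_b's own z axis and vertical below 0.2 rad and z of each of bottle_a, bottle_b in the frame of crate below 0.02 m and x of bottle_a in the frame of crate between 0 and 0.06 m and y of bottle_a in the frame of crate between -0.05 and 0.05 m and x of bottle_b in the frame of crate between 0 and 0.06 m and y of bottle_b in the frame of crate between -0.05 and 0.05 m and x of wrench in the frame of tub between -0.075 and 0.075 m and y of wrench in the frame of tub between -0.055 and 0.055 m and z of wrench in the frame of tub between -0.01 and 0.045 m); the robot touches nothing.
It fails at once if the crate is lifted (its underside's centre more than 60 mm above the bench, 26 mm over the lip) (height (world z) of crate above 0.06 m).
It fails at once if the crate or one of its bottles is tipped by more than about 35 degrees (angle between any of crate, bottle_a, bottle_b's own z axis and vertical above 0.6 rad).
It fails at once if the big white jug is shifted more than 15 mm or knocked over (distance of jug from where it was at the start of the episode above 0.015 m or angle between jug's own z axis and vertical above 0.3 rad).
It fails at once if the measuring cylinder is shifted more than 15 mm or knocked over (distance of cylinder from where it was at the start of the episode above 0.015 m or angle between cylinder's own z axis and vertical above 0.3 rad).
It fails at once if the wash bottle or another bystander is shifted more than 15 mm or knocked over (distance of any of wash_bottle, beaker, pipette_box, burner, tin from where it was at the start of the episode above 0.015 m or angle between any of wash_bottle, beaker, pipette_box, burner, tin's own z axis and vertical above 0.3 rad).
It also fails if it takes over 72 s, if anything falls off the work surface, if the arm or the gripper's body presses on something with over 40 N, if the wrist force passes 120 N, or if a joint passes its speed limit or range.

### The arm

A 6-joint arm with a two-finger parallel gripper is mounted at the origin on the work surface. World frame = base frame: x ahead of the robot, y to its left, z up, the work surface at z = 0. Lengths are in mm, angles in rad, forces in N, time in s.
With the tool pointing down it reaches from about 300 to 850 mm from the base axis. Payload 5.4 kg.
Tool frame: the origin (TCP) lies on the centre line of the jaws, within the pads' length; the fingertips stand 25 mm ahead of it and the grasp point (between the pads) lies 6 mm ahead of it; z points along the fingers, y is the line along which they close (so a half turn about z gives the same grasp; the last joint's range is limited). The gripper opens to 85 mm and grips with 20 to 120 N. Pads are 22 mm wide; open, the fingers measure 114 mm over their backs; the gripper's body (76 mm by 85 mm) begins 54 mm behind the grasp point. The pads swing forward as they close: fully open they stand 13 mm farther back than shut.
Start: joints at [-1.517, 0.158, 1.597, -0, 1.386, -0.21], TCP at [149.908, -555.098, 256.299] pointing down, gripper open.
Joint ranges: [-2.91, 2.91], [-0.94, 2.29], [0.18, 2.7], [-1.29, 4.43], [0.17, 2.64], [-3, 3]. Speed limits (rad/s): [2.57, 2.57, 3.14, 3.14, 3.14, 3.14].

### API

Orientations are given as a unit quaternion [x, y, z, w].
In Python, from rig import ctrl, eyes gives the robot as it stands (ctrl), with the cameras (eyes).
- The arm moves only by the tool shift_gripper, called after "Emit:" as name([rows], argument=value, ...), one row to a line, values as JSON. Schema: {"type":"object","properties":{"rows":{"type":"array","items":{"type":"object","properties":{"trans":{"type":"array","items":{"type":"number"},"minItems":3,"maxItems":3},"rotvec":{"type":"array","items":{"type":"number"},"minItems":3,"maxItems":3},"jaw":{"type":"number"}},"additionalProperties":false,"required":["jaw"]},"minItems":1,"maxItems":20},"squeeze":{"type":"number"},"only":{"type":"string"},"quiet":{"type":"boolean"},"lines":{"type":"string"}},"required":["rows"],"additionalProperties":false}. rows is a list of rows, 1 to 20 of them, each an object with the fields trans (a list: dx, dy, dz in shares of 1000 mm (1.0 is 1000 mm)), rotvec (a list: a rotation vector rx, ry, rz in a scale on which 1.0 is 4 rad), jaw (the finger opening in mm); a field left out counts as zero (the opening has to be given); each row is the pose to reach, as a shift and turn from the pose commanded when the call began, along the tool's axes at that moment; what a row does not reach only later rows make up. A row lasts 1/12 s, in which the tool goes at most 41.7 mm and 0.125 rad, less where a joint would pass 70% of its speed; a pose out of reach is approached as far as the arm can. The fingers move at their own pace and stop on an object; squeeze is the grip in N (left out, the last holds). Time passes only in rows, so rows that do not move let the fingers close. The tool returns the time, the measured TCP pose, the force, the opening and the grip force at its end. only (a regular expression) keeps the lines of the reply that match it, lines (a string "A,B") keeps lines A to B, and quiet returns only ok. Shift and turn numbers lie between -1 and 1, and a call with a number outside is refused. Input that does not fit is refused with a message, and nothing moves.
- ctrl.observe(): the state, without advancing time (a new reading comes with each control period).
- eyes.read_camera(name): name is "scene" or "side" or "wrist"; returns a dict with "frame" (384x512x3 uint8, blue, green, red), "fx", "fy", "cx", "cy" (pixels), "pose" (4x4, takes a point from camera to world coordinates); the wrist camera has in their place "tool_from_camera" (4x4, takes a point from camera to tool coordinates, whose origin is the TCP and whose axes are the flange's). Camera axes: x right, y up, looking along -z (the intrinsics and any distortion apply to the point x, -y, -z); pixel columns grow to the right and rows downward; lengths in mm; the calibration is good to about 2 mm. A picture is of the moment at which its call begins: read the wrist's pose just before it. There is no depth.
- ctrl.sign_off(): hands the job in; it is judged then, once.
The state is a dict: "time_s": time; "q": joint angles; "qvel": joint speeds; "joint_efforts": joint torques, N m; "eef_pos": TCP position; "orientation": TCP orientation; "wrist_force": force on the tool from outside, world axes, zero at the start; "moment": the same for the moment, N m; "finger_gap": finger opening in mm; "grip_force": force on a finger pad.
Only numpy, scipy, OpenCV 4.12 (cv2) and the standard library are available. Lean on these libraries where they do the work, as an engineer would, in place of code of your own. Each camera call takes 0.05 s, during which the arm holds its last target. There are 200 camera calls.

## Working session

There is one attempt and no reset: what is moved stays moved. The work goes in short steps, Python scripts to look and compute and a tool call to move; the robot and the scene stay as the last step left them, time stands still between calls to the robot, and variables do not carry over. Pictures are saved under pics/ and viewed, at most 12 in all, crops included, and the job is handed in when it is done.

```bash
ls; mkdir -p pics
```

Run:
```python
from rig import ctrl, eyes
import cv2,numpy as np
o=ctrl.observe();print(o)
for n in("scene","side"):
    c=eyes.read_camera(n);cv2.imwrite(f"pics/{n}0.png",c["frame"]);print(n,c["fx"],c["fy"],c["cx"],c["cy"],np.round(c["pose"],3).tolist(),[k for k in c])
c=eyes.read_camera("wrist");cv2.imwrite("pics/w0.png",c["frame"]);print({k:v for k,v in c.items() if k!="frame"})
```

```text
pics
rig.py
{'time_s': 0.0, 'q': array([-1.51711787e+00,  1.59058114e-01,  1.59821076e+00,  6.17687165e-06,
        1.38619833e+00, -2.10053358e-01]), 'qvel': array([-0.00130072, -0.00068928,  0.00124553, -0.00056422,  0.00021033,
        0.00028204]), 'joint_efforts': array([-1.13698083e-03, -3.96001124e+01, -3.31426334e+01, -2.57897709e-04,
        8.48964643e-03, -5.89066204e-06]), 'eef_pos': array([ 149.87129465, -554.56172169,  255.32251409]), 'orientation': array([ 9.91317922e-01,  1.31483458e-01,  7.62347362e-05, -9.34175499e-04]), 'wrist_force': array([-0.35227799,  0.47225549,  0.26977597]), 'moment': array([0.03475486, 0.02085954, 0.02543075]), 'grip_force': 0.0, 'finger_gap': 85.3700372617016}
scene 376.0782250679918 376.0782250679918 250.62541129812732 191.21700111140493 [[-0.241, -0.806, 0.541, 1115.832], [0.97, -0.206, 0.126, 126.637], [0.01, 0.556, 0.831, 957.979], [0.0, 0.0, 0.0, 1.0]] ['frame', 'fx', 'fy', 'cx', 'cy', 'pose']
side 391.1791517451155 391.1791517451155 252.8899736606069 191.28988672987506 [[-0.727, 0.451, -0.518, -122.033], [-0.686, -0.456, 0.567, 686.619], [0.019, 0.768, 0.641, 821.527], [0.0, 0.0, 0.0, 1.0]] ['frame', 'fx', 'fy', 'cx', 'cy', 'pose']
{'fx': 298.54505574254597, 'fy': 298.54505574254597, 'cx': 256.3608937704525, 'cy': 187.84227825629495, 'tool_from_camera': array([[ 6.28265794e-04,  9.65599382e-01,  2.60033534e-01,
         6.54397244e+01],
       [ 9.99999624e-01, -7.62261843e-04,  4.14461955e-04,
        -1.36736576e+00],
       [ 5.98417848e-04,  2.60033175e-01, -9.65599498e-01,
        -1.18206661e+02],
       [ 0.00000000e+00,  0.00000000e+00,  0.00000000e+00,
         1.00000000e+00]])}
```

```bash
python3 -c "
import cv2
for n in('scene','side'):
    a=cv2.imread(f'pics/{n}0.png');cv2.imwrite(f'pics/{n}0b.png',cv2.resize(a,(800,600),interpolation=cv2.INTER_CUBIC))
"
```

```text
(no output)
```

View pics/scene0b.png

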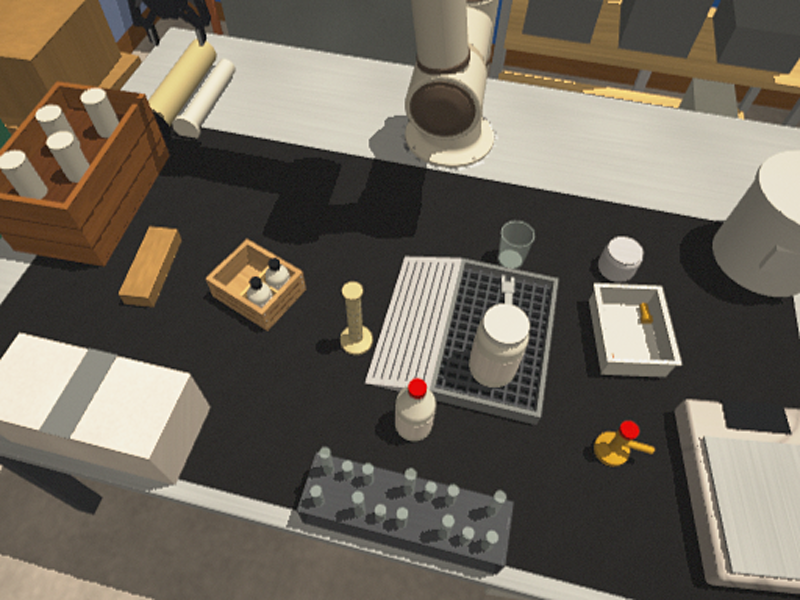

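View pics/side0b.png

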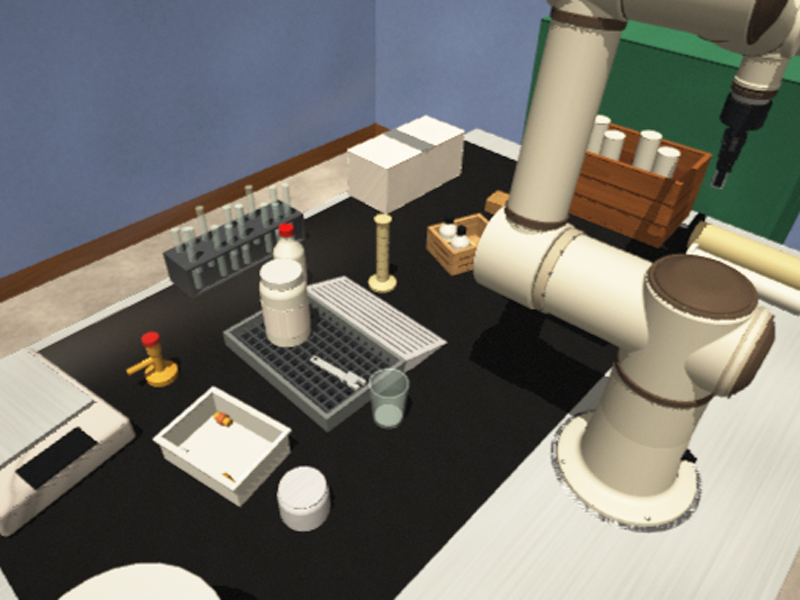

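The scene view shows the deck with its ramp on the left, so deck +x is about world +y. The jug (500,345) stands on the far half and the wrench (508,290) lies on the robot's half. The crate is at (256,285), the cylinder at (355,340) and the tub at (635,330). The side view agrees: wrench at (338,372), tub at (222,443).

Create h.py:
```python
from rig import ctrl, eyes
import numpy as np, cv2, json, os
from scipy.spatial.transform import Rotation as R
def wpose():
    o=ctrl.observe();T=np.eye(4);T[:3,:3]=R.from_quat(o["orientation"]).as_matrix();T[:3,3]=o["eef_pos"];return T
def snap(cam,name):
    T=wpose();c=eyes.read_camera(cam)
    P=c["pose"] if cam!="wrist" else T@c["tool_from_camera"]
    cv2.imwrite(f"pics/{name}.png",c["frame"])
    json.dump(dict(P=np.array(P).tolist(),k=[c["fx"],c["fy"],c["cx"],c["cy"]]),open(f"pics/{name}.json","w"))
def ray(name,u,v):
    d=json.load(open(f"pics/{name}.json"));P=np.array(d["P"]);fx,fy,cx,cy=d["k"]
    r=P[:3,:3]@np.array([(u-cx)/fx,-(v-cy)/fy,-1]);return P[:3,3],r/np.linalg.norm(r)
def at(name,u,v,z):
    o,r=ray(name,u,v);return o+r*(z-o[2])/r[2]
def tri(*a):
    A=np.zeros((3,3));b=np.zeros(3);rs=[ray(*x) for x in a]
    for o,r in rs:
        M=np.eye(3)-np.outer(r,r);A+=M;b+=M@o
    p=np.linalg.solve(A,b);return p,max(np.linalg.norm(np.cross(p-o,r)) for o,r in rs)
def proj(name,p):
    d=json.load(open(f"pics/{name}.json"));P=np.linalg.inv(np.array(d["P"]));fx,fy,cx,cy=d["k"]
    q=P@np.r_[p,1];return cx+fx*q[0]/-q[2],cy-fy*q[1]/-q[2]
def totool(p,down_yaw=None):
    "world point -> shift in tool axes from the present pose"
    T=wpose();return np.round(T[:3,:3].T@(np.array(p)-T[:3,3]),1)
```

Run:
```python
from h import *
snap("scene","s1");snap("side","d1")
k=1.5625
for n,(u,v),z in [("rampfoot near",(405,257),0),("rampfoot far",(367,385),0),("far wall near",(558,277),34),("far wall far",(538,420),34),("wrench jaw",(508,278),32),("wrench h",(508,303),30),("crate c",(256,292),60),("crate L",(207,280),60),("crate T",(248,240),60),("crate R",(305,277),60),("crate B",(267,318),60),
 ("tubTL",(592,285),55),("tubTR",(662,286),55),("tubBR",(680,362),55),("tubBL",(602,362),55),("cyl",(356,345),5),("beaker",(513,265),0),("wash",(415,432),0),("tin",(621,245),60),("burner",(613,452),0),("jug",(505,318),172),("pip",(150,262),35)]:
    print(n,np.round(at("s1",u/k,v/k,z)))
```

```text
rampfoot near [385. -17.   0.]
rampfoot far [683. -17.   0.]
far wall near [385. 288.  34.]
far wall far [690. 282.  34.]
wrench jaw [410. 194.  32.]
wrench h [467. 202.  30.]
crate c [ 579. -256.   60.]
crate L [ 576. -354.   60.]
crate T [ 466. -316.   60.]
crate R [ 524. -179.   60.]
crate B [ 627. -216.   60.]
tubTL [404. 348.  55.]
tubTR [374. 477.  55.]
tubBR [532. 506.  55.]
tubBL [566. 374.  55.]
cyl [612. -57.   5.]
beaker [350. 202.   0.]
wash [747.  86.   0.]
tin [296. 397.  60.]
burner [700. 415.   0.]
jug [595. 190. 172.]
pip [ 548. -493.   35.]
```

Run:
```python
from h import *
T=wpose();print(np.round(T,3))
for p in [(470,-270,330),(480,150,330)]: print(totool(p))
print((R.from_matrix(T[:3,:3]).inv()*R.from_quat([1,0,0,0])).as_rotvec())
```

```text
[[ 9.65000e-01  2.61000e-01 -0.00000e+00  1.49893e+02]
 [ 2.61000e-01 -9.65000e-01  1.00000e-03 -5.54844e+02]
 [ 0.00000e+00 -1.00000e-03 -1.00000e+00  2.55819e+02]
 [ 0.00000e+00  0.00000e+00  0.00000e+00  1.00000e+00]]
[ 383.3 -191.6  -73.9]
[ 502.5 -594.4  -73.6]
[-9.11065522e-04 -7.13547042e-05  2.63812759e-01]
```

The manual's scale: shifts go in shares of 1000 mm and turns go in shares of 4 rad. Converting my numbers, 383 mm is 0.383, 355 mm is 0.355, 0.264 rad is 0.066.

Emit:
shift_gripper([
  {"trans": [0.04,-0.02,-0.02],"rotvec": [0,0,0.025],"jaw": 85},
  {"trans": [0.075,-0.035,-0.04],"rotvec": [0,0,0.05],"jaw": 85},
  {"trans": [0.11,-0.053,-0.06],"rotvec": [0,0,0.066],"jaw": 85},
  {"trans": [0.145,-0.07,-0.074],"rotvec": [0,0,0.066],"jaw": 85},
  {"trans": [0.18,-0.088,-0.074],"rotvec": [0,0,0.066],"jaw": 85},
  {"trans": [0.215,-0.106,-0.074],"rotvec": [0,0,0.066],"jaw": 85},
  {"trans": [0.25,-0.124,-0.074],"rotvec": [0,0,0.066],"jaw": 85},
  {"trans": [0.285,-0.142,-0.074],"rotvec": [0,0,0.066],"jaw": 85},
  {"trans": [0.32,-0.16,-0.074],"rotvec": [0,0,0.066],"jaw": 85},
  {"trans": [0.355,-0.177,-0.074],"rotvec": [0,0,0.066],"jaw": 85},
  {"trans": [0.383,-0.191,-0.074],"rotvec": [0,0,0.066],"jaw": 85},
  {"trans": [0.383,-0.191,-0.074],"rotvec": [0,0,0.066],"jaw": 85},
  {"trans": [0.383,-0.191,-0.074],"rotvec": [0,0,0.066],"jaw": 85},
])

```text
time_s: 1.33
eef_pos: [470.7, -269.6, 330.1]
orientation: [1.0, 0.002, -0.0, -0.0]
wrist_force: [-0.4, -0.4, 0.5]
finger_gap: 84.8
grip_force: 0.0
```

Run:
```python
from h import *
snap("wrist","wc1");T=wpose();print(np.round(T,3))
a=cv2.imread("pics/wc1.png");cv2.imwrite("pics/wc1b.png",cv2.resize(a,(800,600),interpolation=cv2.INTER_CUBIC))
print(totool((480,150,330)))
```

```text
[[ 1.00000e+00  1.00000e-03 -1.00000e-03  4.69882e+02]
 [ 1.00000e-03 -1.00000e+00 -0.00000e+00 -2.70586e+02]
 [-1.00000e-03  0.00000e+00 -1.00000e+00  3.30073e+02]
 [ 0.00000e+00  0.00000e+00  0.00000e+00  1.00000e+00]]
[  10.6 -420.6    0. ]
```

View pics/wc1b.png

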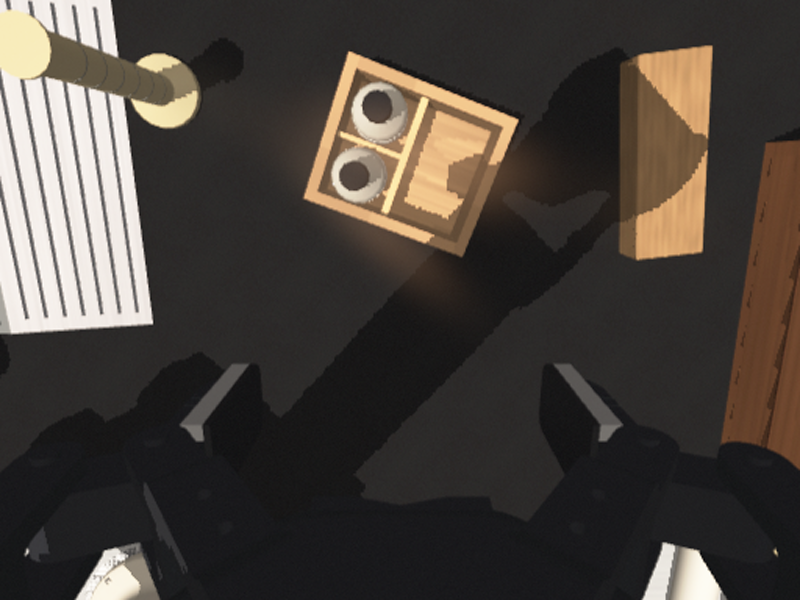

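The wrist view shows the crate rim corners at (349,53), (519,119), (463,257) and (304,198). The bottle end faces left, towards the ramp. The near corner of the ramp's foot is at (153,323) and the cylinder's base is at (165,90).

Scaled: -430 mm is -0.43, -400 mm is -0.4.

Emit:
shift_gripper([
  {"trans": [0,-0.04,0],"jaw": 85},
  {"trans": [0,-0.08,0],"jaw": 85},
  {"trans": [0,-0.12,0],"jaw": 85},
  {"trans": [0,-0.16,0],"jaw": 85},
  {"trans": [0,-0.2,0],"jaw": 85},
  {"trans": [0,-0.24,0],"jaw": 85},
  {"trans": [0,-0.28,0],"jaw": 85},
  {"trans": [0,-0.32,0],"jaw": 85},
  {"trans": [0,-0.36,0],"jaw": 85},
  {"trans": [0,-0.4,0],"jaw": 85},
  {"trans": [0,-0.43,0],"jaw": 85},
  {"trans": [0,-0.43,0],"jaw": 85},
  {"trans": [0,-0.43,0],"jaw": 85},
])

```text
time_s: 2.47
eef_pos: [469.9, 159.1, 330.2]
orientation: [1.0, 0.0, -0.0, 0.0]
wrist_force: [0.5, -0.8, 0.1]
finger_gap: 84.8
grip_force: 0.0
```

Run:
```python
from h import *
k=1.5625
snap("wrist","wd1");T=wpose();print(np.round(T,3))
a=cv2.imread("pics/wd1.png");cv2.imwrite("pics/wd1b.png",cv2.resize(a,(800,600),interpolation=cv2.INTER_CUBIC))
c=[at("wc1",u/k,v/k,60)[:2] for u,v in[(304,198),(349,53),(519,119),(463,257)]];print(np.round(c,1),np.mean(c,0),[np.linalg.norm(c[i]-c[i-1]) for i in range(4)])
f=(c[0]+c[1])/2-(c[2]+c[3])/2;print("crate yaw",np.degrees(np.arctan2(f[1],f[0])))
print("ramp",at("wc1",153/k,323/k,0),at("wc1",112/k,1,0))
print("cyl",at("wc1",165/k,90/k,5),"pip",[at("wc1",u/k,v/k,35)[:2] for u,v in [(620,62),(712,46),(703,252),(637,259)]])
```

```text
[[ 1.00000e+00 -1.00000e-03 -0.00000e+00  4.70024e+02]
 [-1.00000e-03 -1.00000e+00 -1.00000e-03  1.58199e+02]
 [-0.00000e+00  1.00000e-03 -1.00000e+00  3.30221e+02]
 [ 0.00000e+00  0.00000e+00  0.00000e+00  1.00000e+00]]
[[ 511.5 -189.1]
 [ 619.3 -228.6]
 [ 572.8 -360.5]
 [ 463.1 -320.9]] [ 541.68989031 -274.7607124 ] [np.float64(140.38855743674984), np.float64(114.85686416566784), np.float64(139.8735809435575), np.float64(116.66786199869)]
crate yaw 70.20221381385157
ramp [382.85038966 -17.61534962   0.        ] [671.40264351 -21.56522677   0.        ]
cyl [600.98825079 -60.13504371   5.        ] pip [array([ 618.86787588, -445.08526087]), array([ 630.84325487, -517.38414768]), array([ 463.76292294, -539.0138596 ]), array([ 457.17579804, -480.79256185])]
```

View pics/wd1b.png

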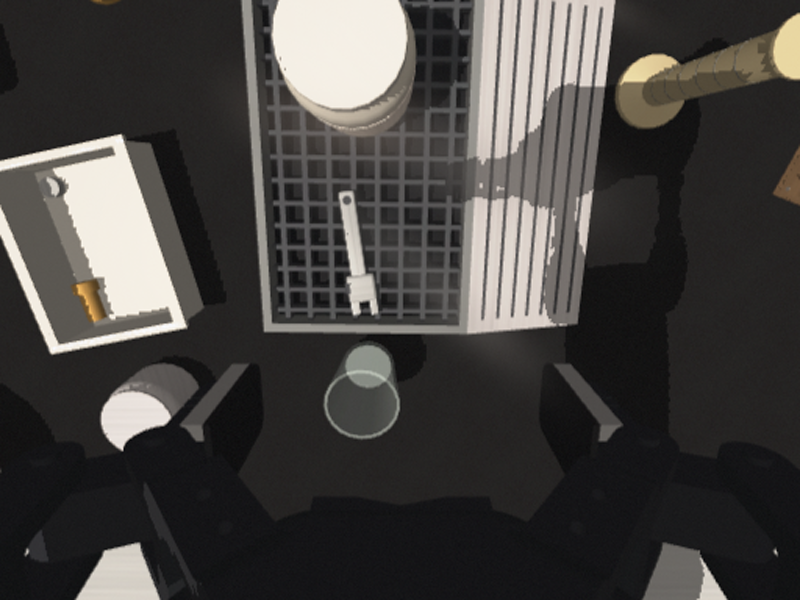

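The deck view shows the wrench's tail at (346,192), head tip at (366,315) and handle middle at about (354,240). The deck's near wall runs from (266,331) to (467,332), and the ramp foot corner is at (577,323). The tub rim corners are (122,137), (186,325) and (52,353), with the clearest floor at (120,220). The beaker is at (365,385) and the tin at (140,420).

Run:
```python
from h import *
k=1.5625
s=lambda n,u,v:(n,u/k,v/k)
print("tail",tri(s("wd1",346,192),s("d1",312,357)));print("tip",tri(s("wd1",366,315),s("d1",363,386)))
print("tip scene",tri(s("wd1",366,315),s("s1",508,277)))
t=at("wd1",346/k,192/k,30)[:2];h=at("wd1",366/k,315/k,32)[:2];print("z30",t,h,np.linalg.norm(h-t))
print("handle",at("wd1",353.5/k,238/k,30), at("wd1",348/k,210/k,30),at("wd1",357/k,265/k,30))
print("wall",tri(s("wd1",266,331),s("d1",330,418),s("s1",558,277)))
print("deck",[at("wd1",u/k,v/k,z).round(1) for u,v,z in[(266,331,34),(467,332,34),(577,323,0),(615,1,0),(245,1,34),(483,1,34)]])
print("tub",[at("wd1",u/k,v/k,55).round(1) for u,v in[(122,137),(186,325),(52,353),(1,165)]])
print("tub corner",tri(s("wd1",186,325),s("d1",291,433),s("s1",592,285)),tri(s("wd1",52,353),s("d1",240,497),s("s1",662,286)),tri(s("wd1",122,137),s("d1",212,391),s("s1",602,362)))
print("beaker",at("wd1",362/k,402/k,85),at("wd1",368/k,367/k,0),"tin",at("wd1",138/k,422/k,60),"jug",at("wd1",341/k,45/k,172),"cyl",at("wd1",650/k,90/k,5))
```

```text
tail (array([514.61636811, 209.18189394,  27.05708458]), np.float64(0.6719682341350681))
tip (array([399.73545485, 193.14002972,  25.55109298]), np.float64(0.0005772803100639232))
tip scene (array([397.71024062, 194.07276402,  19.27139618]), np.float64(0.4463591398672102))
z30 [514.33197167 208.32700605] [401.79756278 192.64095153] 113.62238111600797
handle [473.83199925 202.75070085  30.        ] [498.72762895 207.00710298  30.        ] [449.07225549 200.16632802  30.        ]
wall (array([384.66026873, 286.40655436,  33.63446838]), np.float64(2.7112762356307325))
deck [array([386.5, 286.8,  34. ]), array([385.8,  97.7,  34. ]), array([383.4, -18.4,   0. ]), array([672.3, -21.9,   0. ]), array([661.5, 283.1,  34. ]), array([661.8,  95.8,  34. ])]
tub [array([558.4, 383.7,  55. ]), array([399.6, 351.2,  55. ]), array([372.7, 475.6,  55. ]), array([536.6, 485.4,  55. ])]
tub corner (array([396.81915796, 352.72225223,  46.54201002]), np.float64(2.344058262679745)) (array([365.76593351, 478.77106974,  45.88397522]), np.float64(6.3883210826455485)) (array([559.020857  , 384.82762383,  44.43040589]), np.float64(7.351733818096099))
beaker [340.19272243 193.38769927  85.        ] [334.86003568 194.04699086   0.        ] tin [305.89155012 404.75400479  60.        ] jug [598.51175035 192.52198442 172.        ] cyl [601.39143535 -59.1425159    5.        ]
```

Run:
```python
from h import *
print(totool((458,200.6,130)),totool((458,200.6,48)))
```

```text
[-12.  -42.6 200.2] [-12.  -42.6 282.2]
```

Emit:
shift_gripper([
  {"trans": [-0.004,-0.014,0.035],"rotvec": [0,0,-0.025],"jaw": 50},
  {"trans": [-0.008,-0.028,0.07],"rotvec": [0,0,-0.0345],"jaw": 45},
  {"trans": [-0.012,-0.042,0.105],"rotvec": [0,0,-0.0345],"jaw": 40},
  {"trans": [-0.012,-0.042,0.14],"rotvec": [0,0,-0.0345],"jaw": 40},
  {"trans": [-0.012,-0.042,0.175],"rotvec": [0,0,-0.0345],"jaw": 40},
  {"trans": [-0.012,-0.042,0.21],"rotvec": [0,0,-0.0345],"jaw": 40},
  {"trans": [-0.012,-0.042,0.21],"rotvec": [0,0,-0.0345],"jaw": 40},
  {"trans": [-0.012,-0.042,0.21],"rotvec": [0,0,-0.0345],"jaw": 40},
])

```text
time_s: 3.18
eef_pos: [457.0, 199.3, 119.2]
orientation: [0.998, 0.068, -0.002, 0.0]
wrist_force: [-0.1, 0.4, 0.5]
finger_gap: 40.2
grip_force: 0.0
```

Run:
```python
from h import *
snap("wrist","wg1");T=wpose();print(np.round(T,3))
a=cv2.imread("pics/wg1.png");cv2.imwrite("pics/wg1b.png",a)
print(totool((458,200.6,48)),[proj("wg1",p) for p in[(460,201,30),(514,208.6,30),(401,192.6,32)]])
```

```text
[[ 9.91000e-01  1.35000e-01  1.00000e-03  4.58951e+02]
 [ 1.35000e-01 -9.91000e-01 -0.00000e+00  1.99979e+02]
 [ 1.00000e-03  0.00000e+00 -1.00000e+00  1.21536e+02]
 [ 0.00000e+00  0.00000e+00  0.00000e+00  1.00000e+00]]
[-0.9 -0.8 73.5] [(np.float64(256.52241910993104), np.float64(195.62387342690744)), (np.float64(256.2105848892946), np.float64(118.42026685170676)), (np.float64(256.9458589009227), np.float64(270.3941463219585))]
```

View pics/wg1b.png

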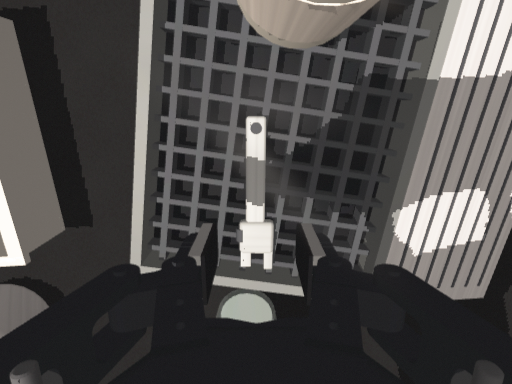

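The close view shows the wrench's tail at (256,117) and tip at (257,269). The prediction was (256,118) and (257,270), so the fit confirms both position and height. Descending now.

Scaled: 73 mm is 0.073, 65 mm is 0.065.

Emit:
shift_gripper([
  {"trans": [0,0,0.035],"jaw": 40},
  {"trans": [0,0,0.065],"jaw": 40},
  {"trans": [0,0,0.073],"jaw": 40},
  {"trans": [0,0,0.073],"jaw": 40},
  {"trans": [0,0,0.073],"jaw": 5},
  {"trans": [0,0,0.073],"jaw": 5},
  {"trans": [0,0,0.073],"jaw": 5},
  {"trans": [0,0,0.073],"jaw": 5},
  {"trans": [0,0,0.073],"jaw": 5},
], squeeze=40)

```text
time_s: 3.98
eef_pos: [460.4, 201.5, 50.3]
orientation: [0.998, 0.069, 0.003, -0.0]
wrist_force: [-0.9, -1.3, 8.1]
finger_gap: 12.4
grip_force: 39.8
```

Run:
```python
from h import *
print(ctrl.observe()["finger_gap"],ctrl.observe()["eef_pos"],totool((463,424,130)), totool((463,424,48)))
```

```text
12.425843738268528 [460.41891864 201.54104197  50.25026533] [  33.6 -220.   -79.6] [  33.1 -220.     2.4]
```

Scaled: -220 mm is -0.22, -195 mm is -0.195, -0.06 rad is -0.015.

Emit:
shift_gripper([
  {"trans": [0,0,-0.04],"jaw": 5},
  {"trans": [0,0,-0.08],"jaw": 5},
  {"trans": [0.006,-0.04,-0.085],"rotvec": [0,0,-0.0075],"jaw": 5},
  {"trans": [0.012,-0.08,-0.085],"rotvec": [0,0,-0.015],"jaw": 5},
  {"trans": [0.018,-0.12,-0.085],"rotvec": [0,0,-0.015],"jaw": 5},
  {"trans": [0.024,-0.16,-0.085],"rotvec": [0,0,-0.015],"jaw": 5},
  {"trans": [0.03,-0.195,-0.085],"rotvec": [0,0,-0.015],"jaw": 5},
  {"trans": [0.033,-0.22,-0.085],"rotvec": [0,0,-0.015],"jaw": 5},
  {"trans": [0.033,-0.22,-0.05],"rotvec": [0,0,-0.015],"jaw": 5},
  {"trans": [0.033,-0.22,-0.02],"rotvec": [0,0,-0.015],"jaw": 5},
  {"trans": [0.033,-0.22,0.005],"rotvec": [0,0,-0.015],"jaw": 5},
  {"trans": [0.033,-0.22,0.011],"rotvec": [0,0,-0.015],"jaw": 5},
  {"trans": [0.033,-0.22,0.011],"rotvec": [0,0,-0.015],"jaw": 5},
  {"trans": [0.033,-0.22,0.011],"rotvec": [0,0,-0.015],"jaw": 40},
  {"trans": [0.033,-0.22,0.011],"rotvec": [0,0,-0.015],"jaw": 40},
  {"trans": [0.033,-0.22,0.011],"rotvec": [0,0,-0.015],"jaw": 40},
  {"trans": [0.033,-0.22,0.011],"rotvec": [0,0,-0.015],"jaw": 40},
])

```text
time_s: 5.4
eef_pos: [461.6, 424.3, 38.3]
orientation: [0.995, 0.099, 0.002, -0.001]
wrist_force: [0.3, 0.5, -0.2]
finger_gap: 39.9
grip_force: 0.0
```

```bash
python3 -c "
from h import *
print(ctrl.observe()['eef_pos'])"
```

```text
[461.63371298 424.27792347  38.3231672 ]
```

Emit:
shift_gripper([
  {"trans": [0,0,-0.04],"jaw": 40},
  {"trans": [0,0,-0.08],"jaw": 40},
  {"trans": [0,0.03,-0.11],"jaw": 40},
  {"trans": [0,0.06,-0.12],"jaw": 40},
  {"trans": [0,0.06,-0.12],"jaw": 40},
])

```text
time_s: 5.82
eef_pos: [476.0, 362.4, 161.9]
orientation: [0.995, 0.097, 0.004, -0.001]
wrist_force: [0.6, -0.2, -0.6]
finger_gap: 40.1
grip_force: 0.0
```

Run:
```python
from h import *
snap("wrist","wt1")
T=wpose();print(T.round(2))
yaw=np.radians(70.2);e=np.array([np.cos(yaw),np.sin(yaw)])
p=np.array([541.7,-274.8])-65.5*e;print("wall",p)
print(totool((*p,230)),"rot to tool x at -19.8deg",(R.from_matrix(T[:3,:3]).inv()*R.from_matrix(np.array([[np.sin(yaw),-np.cos(yaw),0],[-e[0],-e[1],0],[0,0,-1]]).T)).as_rotvec())
```

```text
[[ 9.8000e-01  1.9000e-01  1.0000e-02  4.7439e+02]
 [ 1.9000e-01 -9.8000e-01  0.0000e+00  3.6370e+02]
 [ 1.0000e-02 -0.0000e+00 -1.0000e+00  1.5970e+02]
 [ 0.0000e+00  0.0000e+00  0.0000e+00  1.0000e+00]]
wall [ 519.51266622 -336.42769037]
[-91.  695.5 -71.6] rot to tool x at -19.8deg [-0.00258739 -0.00514528  0.54053346]
```

View pics/wt1.png

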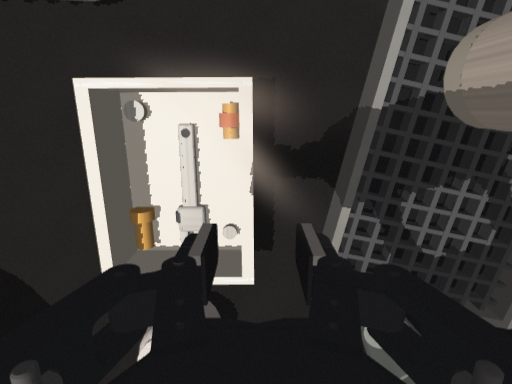

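The wrist view shows the wrench lying flat in the tub, tail at (187,128) and jaw at (190,235), clear of the walls. Next is the crate.

Scaled: 695 mm is 0.695, 675 mm is 0.675, 0.54 rad is 0.135.

Emit:
shift_gripper([
  {"trans": [0,0.01,-0.035],"jaw": 40},
  {"trans": [-0.005,0.04,-0.065],"rotvec": [0,0,0.025],"jaw": 40},
  {"trans": [-0.01,0.08,-0.072],"rotvec": [0,0,0.05],"jaw": 40},
  {"trans": [-0.015,0.12,-0.072],"rotvec": [0,0,0.075],"jaw": 40},
  {"trans": [-0.02,0.16,-0.072],"rotvec": [0,0,0.1],"jaw": 40},
  {"trans": [-0.025,0.2,-0.072],"rotvec": [0,0,0.135],"jaw": 40},
  {"trans": [-0.03,0.24,-0.072],"rotvec": [0,0,0.135],"jaw": 40},
  {"trans": [-0.035,0.28,-0.072],"rotvec": [0,0,0.135],"jaw": 40},
  {"trans": [-0.04,0.32,-0.072],"rotvec": [0,0,0.135],"jaw": 40},
  {"trans": [-0.045,0.36,-0.072],"rotvec": [0,0,0.135],"jaw": 40},
  {"trans": [-0.05,0.4,-0.072],"rotvec": [0,0,0.135],"jaw": 40},
  {"trans": [-0.056,0.44,-0.072],"rotvec": [0,0,0.135],"jaw": 40},
  {"trans": [-0.062,0.48,-0.072],"rotvec": [0,0,0.135],"jaw": 40},
  {"trans": [-0.067,0.52,-0.072],"rotvec": [0,0,0.135],"jaw": 40},
  {"trans": [-0.072,0.56,-0.072],"rotvec": [0,0,0.135],"jaw": 40},
  {"trans": [-0.078,0.6,-0.072],"rotvec": [0,0,0.135],"jaw": 40},
  {"trans": [-0.084,0.64,-0.072],"rotvec": [0,0,0.135],"jaw": 40},
  {"trans": [-0.091,0.675,-0.06],"rotvec": [0,0,0.135],"jaw": 40},
  {"trans": [-0.091,0.695,-0.04],"rotvec": [0,0,0.135],"jaw": 40},
  {"trans": [-0.091,0.695,-0.04],"rotvec": [0,0,0.135],"jaw": 40},
])

```text
time_s: 7.53
eef_pos: [518.0, -336.8, 191.5]
orientation: [0.985, -0.172, -0.003, -0.001]
wrist_force: [-0.3, 0.9, -0.8]
finger_gap: 39.9
grip_force: 0.0
```

Run:
```python
from h import *
snap("wrist","wk1");T=wpose();print(T.round(3))
yaw=np.radians(70.2);e=np.array([np.cos(yaw),np.sin(yaw)]);c=np.array([541.7,-274.8]);n=np.array([-e[1],e[0]])
print(totool((*(c-65.5*e),45)))
for a,b in[(70,58),(70,-58),(-70,-58),(-70,58)]: print(np.round(proj("wk1",(*(c+a*e+b*n),60)),1))
```

```text
[[ 9.41000e-01 -3.38000e-01 -4.00000e-03  5.18426e+02]
 [-3.38000e-01 -9.41000e-01  4.00000e-03 -3.34789e+02]
 [-5.00000e-03 -3.00000e-03 -1.00000e+00  1.92941e+02]
 [ 0.00000e+00  0.00000e+00  0.00000e+00  1.00000e+00]]
[  2.3   1.6 147.9]
[108.7 243.9]
[ 90.  113.2]
[262.5 113.3]
[261.7 244.1]
```

View pics/wk1.png

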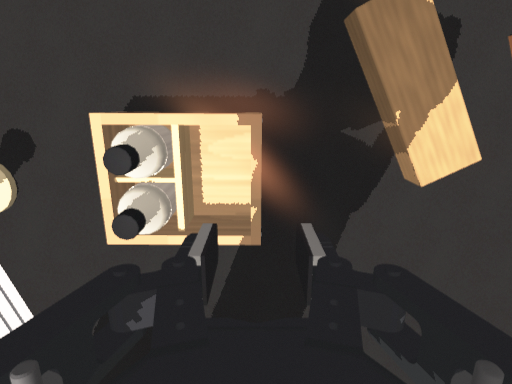

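Crate corners sit at (90,113), (262,113), (261,244) and (108,244), exactly as predicted, and the wall lies between the fingers. Descending and pinching.

Scaled: 148 mm is 0.148, 145 mm is 0.145.

Emit:
shift_gripper([
  {"trans": [0.001,0.001,0.04],"jaw": 40},
  {"trans": [0.002,0.002,0.08],"jaw": 40},
  {"trans": [0.002,0.002,0.12],"jaw": 40},
  {"trans": [0.002,0.002,0.145],"jaw": 40},
  {"trans": [0.002,0.002,0.148],"jaw": 40},
  {"trans": [0.002,0.002,0.148],"jaw": 40},
  {"trans": [0.002,0.002,0.148],"jaw": 5},
  {"trans": [0.002,0.002,0.148],"jaw": 5},
  {"trans": [0.002,0.002,0.148],"jaw": 5},
  {"trans": [0.002,0.002,0.148],"jaw": 5},
  {"trans": [0.002,0.002,0.148],"jaw": 5},
], squeeze=30)

```text
time_s: 8.5
eef_pos: [522.7, -338.4, 51.6]
orientation: [0.985, -0.171, 0.003, 0.001]
wrist_force: [0.5, 1.8, 6.3]
finger_gap: 8.9
grip_force: 30.4
```

Run:
```python
from h import *
T=wpose();print(T.round(3))
# crate target A: centre (468,-215), yaw 90 -> wall at y-65.5
for p in[(469,-290,45)]: print(totool(p))
```

```text
[[ 9.4200e-01 -3.3600e-01  5.0000e-03  5.2275e+02]
 [-3.3600e-01 -9.4200e-01 -3.0000e-03 -3.3835e+02]
 [ 5.0000e-03  1.0000e-03 -1.0000e+00  5.1633e+01]
 [ 0.0000e+00  0.0000e+00  0.0000e+00  1.0000e+00]]
[-66.9 -27.5   6.2]
```

Scaled: -68 mm is -0.068, -62 mm is -0.062, -0.336 rad is -0.084.

Emit:
shift_gripper([
  {"trans": [0,0,-0.006],"jaw": 5},
  {"trans": [-0.008,-0.003,-0.006],"rotvec": [0,0,-0.01],"jaw": 5},
  {"trans": [-0.017,-0.007,-0.006],"rotvec": [0,0,-0.02],"jaw": 5},
  {"trans": [-0.026,-0.01,-0.006],"rotvec": [0,0,-0.0325],"jaw": 5},
  {"trans": [-0.035,-0.014,-0.006],"rotvec": [0,0,-0.045],"jaw": 5},
  {"trans": [-0.044,-0.017,-0.006],"rotvec": [0,0,-0.0575],"jaw": 5},
  {"trans": [-0.053,-0.021,-0.006],"rotvec": [0,0,-0.07],"jaw": 5},
  {"trans": [-0.062,-0.025,-0.006],"rotvec": [0,0,-0.08],"jaw": 5},
  {"trans": [-0.068,-0.027,-0.006],"rotvec": [0,0,-0.084],"jaw": 5},
  {"trans": [-0.068,-0.027,-0.006],"rotvec": [0,0,-0.084],"jaw": 5},
  {"trans": [-0.068,-0.027,-0.006],"rotvec": [0,0,-0.084],"jaw": 5},
  {"trans": [-0.068,-0.027,-0.006],"rotvec": [0,0,-0.084],"jaw": 5},
])

```text
time_s: 9.5
eef_pos: [466.2, -289.4, 54.6]
orientation: [1.0, -0.003, 0.0, 0.0]
wrist_force: [0.6, -0.3, -6.4]
finger_gap: 8.5
grip_force: 29.3
```

Run:
```python
from h import *
T=wpose();print(T.round(3))
for i in range(2):
  snap("scene","s2")
print(ctrl.observe()['eef_pos'])
a=cv2.imread("pics/s2.png")[120:270,110:360];cv2.imwrite("pics/s2b.png",cv2.resize(a,(800,480),interpolation=cv2.INTER_CUBIC))
```

```text
[[ 1.00000e+00 -7.00000e-03  1.00000e-03  4.66204e+02]
 [-7.00000e-03 -1.00000e+00 -1.00000e-03 -2.89436e+02]
 [ 1.00000e-03  1.00000e-03 -1.00000e+00  5.46310e+01]
 [ 0.00000e+00  0.00000e+00  0.00000e+00  1.00000e+00]]
[ 466.23175296 -289.4528134    54.56614223]
```

View pics/s2b.png

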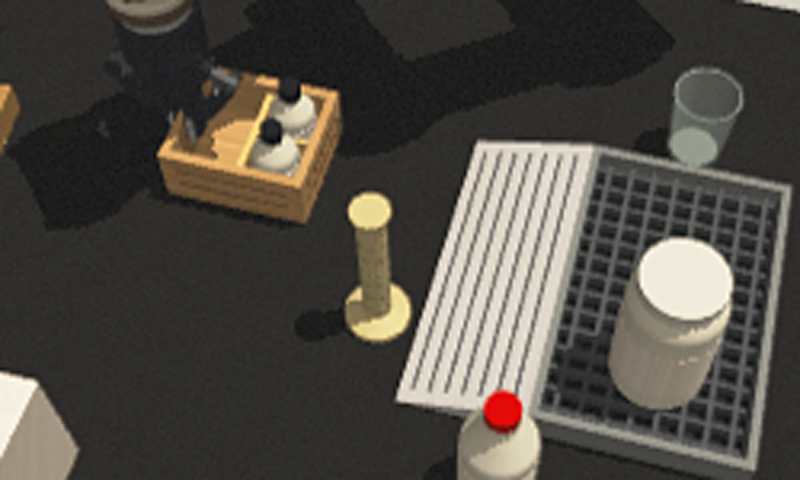

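The crop shows the crate straight before the free half of the ramp, with both bottles upright and the cylinder clear. Pushing to the ramp foot while still pinched.

Scaled: -124 mm is -0.124, -118 mm is -0.118.

Emit:
shift_gripper([
  {"trans": [0,-0.01,0.003],"jaw": 5},
  {"trans": [0,-0.024,0.003],"jaw": 5},
  {"trans": [0,-0.038,0.003],"jaw": 5},
  {"trans": [0,-0.052,0.003],"jaw": 5},
  {"trans": [0,-0.066,0.003],"jaw": 5},
  {"trans": [0,-0.08,0.003],"jaw": 5},
  {"trans": [0,-0.094,0.003],"jaw": 5},
  {"trans": [0,-0.108,0.003],"jaw": 5},
  {"trans": [0,-0.118,0.003],"jaw": 5},
  {"trans": [0,-0.124,0.003],"jaw": 5},
  {"trans": [0,-0.124,0.003],"jaw": 5},
  {"trans": [0,-0.124,0.003],"jaw": 24},
  {"trans": [0,-0.124,0.003],"jaw": 24},
  {"trans": [0,-0.124,0.003],"jaw": 24},
])

```text
time_s: 10.77
eef_pos: [466.1, -164.9, 50.9]
orientation: [1.0, -0.003, -0.001, -0.0]
wrist_force: [0.3, 0.5, 1.0]
finger_gap: 24.0
grip_force: 0.0
```

Run:
```python
from h import *
T=wpose();print(T.round(3));print(ctrl.observe()["wrist_force"])
```

```text
[[ 1.00000e+00 -7.00000e-03 -1.00000e-03  4.66104e+02]
 [-7.00000e-03 -1.00000e+00  1.00000e-03 -1.64945e+02]
 [-1.00000e-03 -1.00000e-03 -1.00000e+00  5.09130e+01]
 [ 0.00000e+00  0.00000e+00  0.00000e+00  1.00000e+00]]
[0.31663908 0.46932144 1.02216307]
```

Scaled: -142 mm is -0.142, -132 mm is -0.132.

Emit:
shift_gripper([
  {"trans": [0,-0.004,-0.006],"jaw": 24},
  {"trans": [0,-0.012,-0.009],"jaw": 24},
  {"trans": [0,-0.022,-0.009],"jaw": 24},
  {"trans": [0,-0.032,-0.009],"jaw": 24},
  {"trans": [0,-0.042,-0.009],"jaw": 24},
  {"trans": [0,-0.052,-0.009],"jaw": 24},
  {"trans": [0,-0.062,-0.009],"jaw": 24},
  {"trans": [0,-0.072,-0.009],"jaw": 24},
  {"trans": [0,-0.082,-0.009],"jaw": 24},
  {"trans": [0,-0.092,-0.009],"jaw": 24},
  {"trans": [0,-0.102,-0.009],"jaw": 24},
  {"trans": [0,-0.112,-0.009],"jaw": 24},
  {"trans": [0,-0.122,-0.009],"jaw": 24},
  {"trans": [0,-0.132,-0.009],"jaw": 24},
  {"trans": [0,-0.142,-0.009],"jaw": 24},
])

```text
time_s: 12.02
eef_pos: [467.3, -21.8, 60.2]
orientation: [1.0, -0.003, -0.0, -0.0]
wrist_force: [0.4, -4.8, -1.2]
finger_gap: 23.9
grip_force: 2.3
```

Run:
```python
from h import *
snap("scene","s3");a=cv2.imread("pics/s3.png")[120:270,140:390];b=cv2.resize(a,(500,300),interpolation=cv2.INTER_CUBIC)
snap("side","d3");a=cv2.imread("pics/d3.png")[120:290,130:330];c=cv2.resize(a,(353,300),interpolation=cv2.INTER_CUBIC)
snap("wrist","w3");d=cv2.resize(cv2.imread("pics/w3.png"),(400,300))
cv2.imwrite("pics/m3.png",np.vstack([b,np.hstack([d,np.zeros((300,100,3),np.uint8)])]));cv2.imwrite("pics/m3c.png",c)
T=wpose();print(T.round(3));print(ctrl.observe()["wrist_force"])
```

```text
[[ 1.00000e+00 -5.00000e-03 -1.00000e-03  4.67187e+02]
 [-5.00000e-03 -1.00000e+00  1.00000e-03 -2.15280e+01]
 [-1.00000e-03 -1.00000e-03 -1.00000e+00  6.01940e+01]
 [ 0.00000e+00  0.00000e+00  0.00000e+00  1.00000e+00]]
[-0.33098819 -0.30146096 -0.50753967]
```

View pics/m3.png

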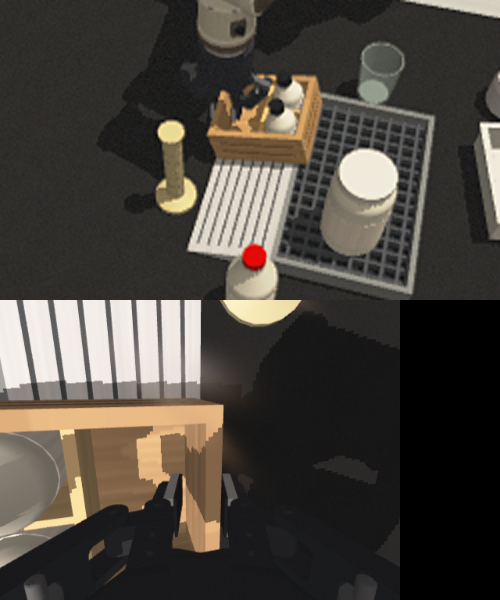

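Both halves of the picture show the crate straight on the near half of the ramp, nose over the lip, bottles upright, with the jug and cylinder clear. Continuing up.

The manual's scale: shifts go in shares of 1000 mm and turns go in shares of 4 rad. Converting my numbers, -80 mm is -0.08, -72 mm is -0.072.

Emit:
shift_gripper([
  {"trans": [0,-0.008,-0.002],"jaw": 24},
  {"trans": [0,-0.016,-0.004],"jaw": 24},
  {"trans": [0,-0.024,-0.007],"jaw": 24},
  {"trans": [0,-0.032,-0.009],"jaw": 24},
  {"trans": [0,-0.04,-0.011],"jaw": 24},
  {"trans": [0,-0.048,-0.014],"jaw": 24},
  {"trans": [0,-0.056,-0.016],"jaw": 24},
  {"trans": [0,-0.064,-0.017],"jaw": 24},
  {"trans": [0,-0.072,-0.018],"jaw": 24},
  {"trans": [0,-0.08,-0.018],"jaw": 24},
  {"trans": [0,-0.08,-0.018],"jaw": 24},
])

```text
time_s: 13.08
eef_pos: [467.4, 58.6, 78.0]
orientation: [1.0, -0.003, -0.0, -0.0]
wrist_force: [0.2, 1.3, -0.3]
finger_gap: 24.1
grip_force: 0.0
```

Run:
```python
from h import *
print(ctrl.observe()["eef_pos"],ctrl.observe()["wrist_force"])
snap("side","d4");cv2.imwrite("pics/d4b.png",cv2.imread("pics/d4.png")[120:290,130:330])
```

```text
[467.37386761  58.61021211  77.99850447] [ 0.24982566  1.33228691 -0.31173166]
```

Scaled: -79 mm is -0.079, -74 mm is -0.074.

Emit:
shift_gripper([
  {"trans": [0,-0.008,-0.001],"jaw": 24},
  {"trans": [0,-0.016,-0.001],"jaw": 24},
  {"trans": [0,-0.024,-0.001],"jaw": 24},
  {"trans": [0,-0.032,-0.001],"jaw": 24},
  {"trans": [0,-0.04,-0.001],"jaw": 24},
  {"trans": [0,-0.048,-0.001],"jaw": 24},
  {"trans": [0,-0.056,0],"jaw": 24},
  {"trans": [0,-0.062,0],"jaw": 24},
  {"trans": [0,-0.068,0],"jaw": 24},
  {"trans": [0,-0.074,0],"jaw": 24},
  {"trans": [0,-0.079,0],"jaw": 24},
  {"trans": [0,-0.079,0],"jaw": 24},
  {"trans": [0,-0.079,0],"jaw": 24},
])

```text
time_s: 14.22
eef_pos: [468.6, 136.7, 78.5]
orientation: [1.0, -0.003, 0.0, -0.0]
wrist_force: [0.7, 0.2, 0.1]
finger_gap: 24.1
grip_force: 0.0
```

Run:
```python
from h import *
print(ctrl.observe()["eef_pos"],ctrl.observe()["wrist_force"])
snap("scene","s5");snap("side","d5");snap("wrist","w5")
a=cv2.resize(cv2.imread("pics/s5.png")[110:260,220:470],(500,300),interpolation=cv2.INTER_CUBIC)
b=cv2.resize(cv2.imread("pics/d5.png")[140:290,130:280],(300,300),interpolation=cv2.INTER_CUBIC)
c=cv2.resize(cv2.imread("pics/w5.png"),(400,300));d=cv2.resize(cv2.imread("pics/d4b.png"),(400,300))
cv2.imwrite("pics/m5.png",np.vstack([np.hstack([a,b]),np.hstack([c,d])]))
```

```text
[468.5743428  136.65550657  78.47333318] [0.6828256  0.16986114 0.11130879]
```

View pics/m5.png

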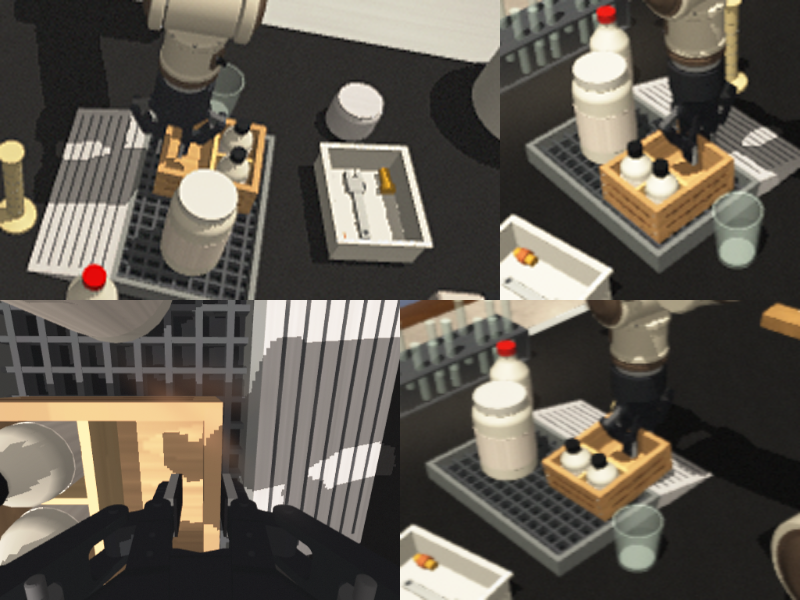

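Run:
```python
from h import *
w=("w5",222*1.28,100*1.28)
print(tri(w,("s5",220+157/2,110+178/2)),at(*w,82),at("w5",0.5,98*1.28,82))
print("expected corner at centre place: x",466+58,"y",193.5-70)
# far wall-side rim corners, side & scene
print(at("d5",130+602/2-250,140+178/2,82), at("d5",130+(662-500)/2,140+198/2,82), at("s5",220+267/2,110+125/2,82))
print(totool((468,136.5,300)))
```

```text
(array([525.15366524, 126.71702937,  63.14802465]), np.float64(1.7570260108860232)) [526.11156291 126.67078632  82.        ] [527.66541212 233.61840939  82.        ]
expected corner at centre place: x 524 y 123.5
[504.55394266 278.23494817  82.        ] [421.53303879 247.1307296   82.        ] [408.02843895 267.81770991  82.        ]
[  -0.5   -0.4 -221.6]
```

The composite shows the crate down behind the lip on the near half. Its back rim corner works out at (526,127), so the centre is about (468,197) against place (466,193.5). Both bottles are upright, the jug is untouched and the wrench is in the tub. Centring the fingers on the wall and lifting straight out.

Scaled: -200 mm is -0.2, -180 mm is -0.18.

Emit:
shift_gripper([
  {"trans": [0,0.003,0],"jaw": 24},
  {"trans": [0,0.005,0],"jaw": 24},
  {"trans": [0,0.005,-0.01],"jaw": 24},
  {"trans": [0,0.005,-0.03],"jaw": 24},
  {"trans": [0,0.005,-0.06],"jaw": 24},
  {"trans": [0,0.005,-0.1],"jaw": 24},
  {"trans": [0,0.005,-0.14],"jaw": 24},
  {"trans": [0,0.045,-0.18],"jaw": 24},
  {"trans": [0,0.085,-0.2],"jaw": 24},
  {"trans": [0,0.085,-0.2],"jaw": 24},
  {"trans": [0,0.085,-0.2],"jaw": 24},
])

```text
time_s: 15.28
eef_pos: [469.5, 48.4, 282.5]
orientation: [1.0, -0.005, 0.004, 0.001]
wrist_force: [0.2, 0.8, -0.5]
finger_gap: 24.1
grip_force: 0.0
```

Run:
```python
from h import *
snap("scene","s6");snap("wrist","w6");snap("side","d6")
a=cv2.resize(cv2.imread("pics/s6.png")[110:290,150:450],(500,300),interpolation=cv2.INTER_CUBIC)
b=cv2.resize(cv2.imread("pics/d6.png")[140:290,130:280],(300,300),interpolation=cv2.INTER_CUBIC)
c=cv2.resize(cv2.imread("pics/w6.png"),(400,300))
cv2.imwrite("pics/m6.png",np.vstack([np.hstack([a,b]),np.hstack([c,np.zeros((300,400,3),np.uint8)])]))
# predicted rim corners at flat pose
for p in[(526,126.7,82),(526,266.7,82),(410,126.7,82),(410,266.7,82)]: print(np.round(np.array(proj("w6",p))/1.28,1),np.round((np.array(proj("d6",p))-[130,140])*2,1))
```

```text
[142.9  91.1] [175.8 116.9]
[37.2 92. ] [ 98.7 165.6]
[148.6 173.3] [233.7 156. ]
[ 52.2 174.1] [156.6 210.8]
```

View pics/m6.png

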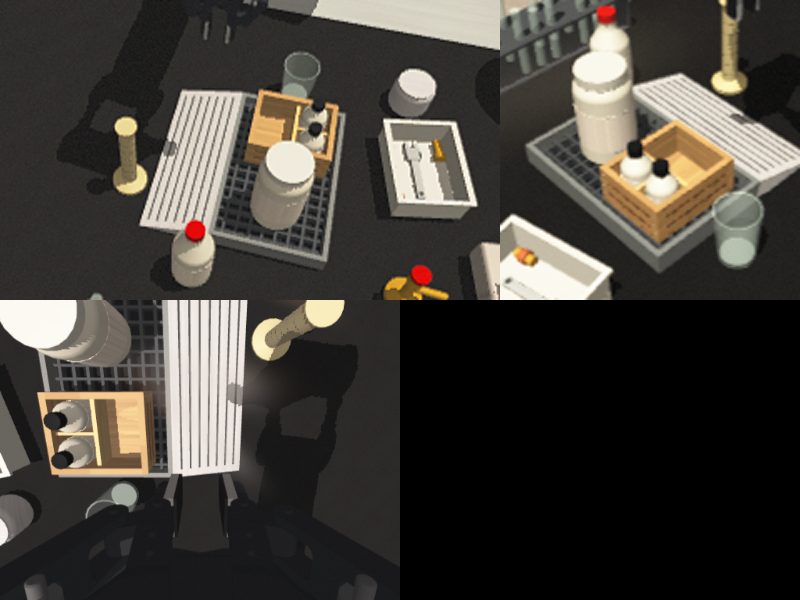

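The crate sits flat behind the lip. Predicted rim corners (37,92) and (143,91) match the picture at (37,93) and (143,91). Bottles are upright, the bystanders stand and the arm is clear. Handing in.

```bash
python3 -c "
from rig import ctrl, eyes
print(ctrl.sign_off())"
```

```text
the job is handed in; nothing more can be done
None
```

The job is handed in at about 15 s on the robot's clock: the wrench is in the tub, and the crate was pushed up the ramp and sits flat beside the jug, about 4 mm from the place's centre by camera, with both bottles upright and no bystander visibly moved; `sign_off()` returned no verdict.

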